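# Tip the walnut caddy and hold it over the bowl

### The arm

A 6-joint arm with a two-finger parallel gripper is mounted at the origin on the work surface. World frame = base frame: x ahead of the robot, y to its left, z up, the work surface at z = 0. Lengths are in m, angles in rad, forces in N, time in s.
With the tool pointing down it reaches from about 0.3 to 0.775 m from the base axis. Payload 14.6 kg.
Tool frame: the origin (TCP) lies on the centre line of the jaws, within the pads' length; the fingertips stand 25 mm ahead of it and the grasp point (between the pads) lies 6 mm ahead of it (ctrl.tip_reach is the distance from the TCP to the fingertips, in m); z points along the fingers, y is the line along which they close (so a half turn about z gives the same grasp; the last joint's range is limited). The gripper opens to 94 mm and grips with 3 to 60 N. Pads are 16 mm wide; open, the fingers measure 119 mm over their backs; the gripper's body (75 mm by 177 mm) begins 78 mm behind the grasp point.
Start: joints at [1.122, 0.3, 1.521, -0, 1.321, -0.067], TCP at [0.205, 0.51, 0.204] pointing down, gripper open.
Joint ranges: [-3.03, 3.03], [-0.79, 2.21], [0.23, 2.52], [-1.04, 4.18], [0, 3.07], [-2.55, 2.55]. Speed limits (rad/s): [2.22, 2.22, 2.57, 3.14, 3.14, 3.14].

### API

Orientations are given as [roll, pitch, yaw] about the fixed x, y, z axes, in that order (R = Rz(yaw) Ry(pitch) Rx(roll)).
In Python, from station import ctrl gives the robot as it stands. The module is installed in compiled form; this text tells all that it offers.
- The arm moves only by the tool apply_moves, never from a script. Its argument "deltas" is a list of rows, each a list of 7 numbers: the closure in counts, from 0 (fully open) to 255 (shut), then the shift along the world's x, y, z in cm, then the turn, a rotation vector about the world's x, y, z in rad. In form: [[jaw, tx, ty, tz, ax, ay, az], ...]. A call has 1 to 10 rows; each row shifts and turns the commanded pose from where the row before left it; what a row does not reach is not made up. A row lasts 1/10 s, in which the tool goes at most 50 mm and 8.59 degrees, less where a joint would pass 70% of its speed; a pose out of reach is approached as far as the arm can. A call with a gripper value outside its range is refused whole. The fingers move at their own pace and stop on an object; "grip_force" is the grip in N (left out, the last holds). Time passes only in rows, so rows that do not move let the fingers close. It gives the time, the measured TCP pose, the force, the opening and the grip force at its end, in the units of the state.
- ctrl.get_obs(): the state, without advancing time (a new reading comes with each control period).
- ctrl.camera(name): name is "scene" or "top" or "wrist"; returns a dict with "img" (384x512x3 uint8, red, green, blue), "K" (3x3 intrinsics, pixels), "pose" (4x4, takes a point from camera to world coordinates); the wrist camera has in their place "hand_eye" (4x4, takes a point from camera to tool coordinates, whose origin is the TCP and whose axes are the flange's). Camera axes: x right, y up, looking along -z (the intrinsics and any distortion apply to the point x, -y, -z); pixel columns grow to the right and rows downward; lengths in m; the calibration is good to about 2 mm. A picture is of the moment at which its call begins: read the wrist's pose just before it. There is no depth.
- ctrl.hand_in(): hands the job in; it is judged then, once.
The state is a dict: "time_s": time; "qpos": joint angles; "joint_vel": joint speeds; "tau": joint torques, N m; "ee_pos": TCP position; "eef_rot": TCP orientation; "force": force on the tool from outside, world axes, zero at the start; "moment": the same for the moment, N m; "grip_width": finger opening in m; "grip_force": force on a finger pad.
Only numpy, scipy, OpenCV 4.12 (cv2) and the standard library are available. Lean on these libraries where they do the work, as an engineer would, in place of code of your own. Each camera call takes 0.05 s, during which the arm holds its last target. There are 200 camera calls.

### The job

Lift the wooden caddy by its handle and hold it tipped low over the melamine bowl, so that all four walnuts run together into one corner of it (whichever is handiest), with that corner over the middle of the bowl and just above the rim, where I can rake them out by hand. Spill none, do not let the caddy touch the bowl, and leave the other things where they are. Finish while still holding the caddy tipped and steady there: do not put it down or let go.

Things in the scene. Friction and masses are not known exactly. Their poses are not given: they have to be found in the camera images.
- caddy_handle (a point): Centre of the handle of an open beech caddy (0.4 to 0.6 kg, balanced under it) that stands on the counter, four walnuts loose inside. The handle is a flat-sided rail along the caddy's x: 224 mm long, 20 mm thick (y), 28 mm high (z), its centre 145 mm above the caddy's underside. At its ends stand 50 mm wide uprights whose tops reach 25 mm above this point. z is up.
- caddy_corner0 (a point): Inner floor corner of the caddy on its +x, +y side, 112 mm along x, 79 mm along y and 139 mm below caddy_handle in the caddy's axes (the outer bottom corner is 8 mm further in x, 6 mm in y, 6 mm lower). The caddy is a box 240 mm long (x), 170 mm wide (y), walls 60 mm high over the underside, ends 8 mm, sides and floor 6 mm thick.
- caddy_corner1 (a point): Inner floor corner of the caddy on its +x, -y side, 112 mm along x, 79 mm along y and 139 mm below caddy_handle in the caddy's axes (the outer bottom corner is 8 mm further in x, 6 mm in y, 6 mm lower). The caddy is a box 240 mm long (x), 170 mm wide (y), walls 60 mm high over the underside, ends 8 mm, sides and floor 6 mm thick.
- caddy_corner2 (a point): Inner floor corner of the caddy on its -x, -y side, 112 mm along x, 79 mm along y and 139 mm below caddy_handle in the caddy's axes (the outer bottom corner is 8 mm further in x, 6 mm in y, 6 mm lower). The caddy is a box 240 mm long (x), 170 mm wide (y), walls 60 mm high over the underside, ends 8 mm, sides and floor 6 mm thick.
- caddy_corner3 (a point): Inner floor corner of the caddy on its -x, +y side, 112 mm along x, 79 mm along y and 139 mm below caddy_handle in the caddy's axes (the outer bottom corner is 8 mm further in x, 6 mm in y, 6 mm lower). The caddy is a box 240 mm long (x), 170 mm wide (y), walls 60 mm high over the underside, ends 8 mm, sides and floor 6 mm thick.
- walnut0_center (a point): Centre of a whole walnut in its shell, about 32 mm long and 30 mm across, 10 g, lying loose in the caddy; it rolls easily.
- walnut1_center (a point): Centre of a whole walnut in its shell, about 32 mm long and 30 mm across, 10 g, lying loose in the caddy; it rolls easily.
- walnut2_center (a point): Centre of a whole walnut in its shell, about 32 mm long and 30 mm across, 10 g, lying loose in the caddy; it rolls easily.
- walnut3_center (a point): Centre of a whole walnut in its shell, about 32 mm long and 30 mm across, 10 g, lying loose in the caddy; it rolls easily.
- bowl_rim (a point): The centre of the mouth of the empty cream melamine bowl, 200 mm across the rim and 75 mm high, wall 4 mm, standing loose on the counter; z is up, the rim lies at this height.
- turntable: Grey plastic lazy Susan (its disc turns) standing at the left of the counter, 230 mm across and 31 mm high over its raised edge; origin at the centre of its underside. Leave alone.
- jar0: Empty glass spice jar with a steel twist cap, 47 mm across and 101 mm high, standing on the lazy Susan; origin at the centre of its underside. Leave alone.
- jar1: Empty glass spice jar with a steel twist cap, 47 mm across and 101 mm high, standing on the lazy Susan; origin at the centre of its underside. Leave alone.
- jar2: Empty glass spice jar with a steel twist cap, 47 mm across and 101 mm high, standing on the lazy Susan; origin at the centre of its underside. Leave alone.
- mixer: Teal hand mixer standing on its base, about 175 mm long (x, nose at +x), 80 mm wide and 160 mm high; origin at the centre of its underside. Leave alone.
- beater0: Steel wire beater of the mixer lying on the counter between the caddy and the bowl, farther out, about 175 mm long (x, cage at +x), cage 52 mm across; origin on the counter under its middle. Leave alone.
- beater1: Steel wire beater of the mixer lying on the counter beyond the right-hand one of them, about 175 mm long (x, cage at +x), cage 52 mm across; origin on the counter under its middle. Leave alone.
- spoon: Wooden spoon lying between the caddy and the bowl, 240 mm long (x), under 30 mm high; origin on the counter under its middle. Leave alone.
There are look-alikes about, which are no part of the job. Of the things that look like the part that bears bowl_rim, the middle-sized one is meant.

How it is judged:
By the outcome, as a careful person would: the job done as asked, in the order asked, and still so for the second after the job is handed in, while the arm keeps its last pose, push and grip.
It also fails if it takes over 48 s, if anything falls off the work surface, if the arm or the gripper's body presses on something with over 40 N, if the wrist force passes 120 N, or if a joint passes its speed limit or range.

## Working session

There is one attempt and no reset: what is moved stays moved. The work goes in short steps, Python scripts to look and compute and a tool call to move; the robot and the scene stay as the last step left them, time stands still between calls to the robot, and variables do not carry over. Pictures are saved under pics/ and viewed, at most 10 in all, crops included, and the job is handed in when it is done.

Besides the shell and the picture viewer there is one more tool, called after ">>>" as name([rows], argument=value, ...), one row to a line, values as JSON. apply_moves: Moves the arm, as the interface text tells. Its arguments: {"type":"object","properties":{"deltas":{"type":"array"},"grip_force":{"type":"number"}},"required":["deltas"]}

```bash
mkdir -p pics; python3 - <<'E'
from station import ctrl
import cv2,numpy as np
o=ctrl.get_obs();print(o)
for n in("scene","top"):
    c=ctrl.camera(n);print(n,c["K"].tolist(),np.round(c["pose"],4).tolist(),[k for k in c])
    cv2.imwrite(f"pics/{n}0.png",cv2.resize(c["img"][:,:,::-1],(800,600),interpolation=cv2.INTER_CUBIC))
    np.savez(f"{n}.npz",**{k:c[k] for k in("img","K","pose")})
E
```

```text
{'time_s': 0.0, 'qpos': array([ 1.12237433e+00,  3.00484313e-01,  1.52157117e+00, -1.23667468e-05,
        1.32070036e+00, -6.65739188e-02]), 'joint_vel': array([-0.00021518, -0.00033986, -0.00063567,  0.00191498,  0.00027153,
       -0.00268443]), 'tau': array([ 5.00183305e-04, -5.31796432e+01, -3.52741635e+01,  7.08833733e-02,
        2.42892362e-02, -1.09534203e-04]), 'ee_pos': array([0.20482881, 0.51015483, 0.20348328]), 'eef_rot': array([-3.14043124e+00, -6.54292968e-05,  2.75974761e+00]), 'force': array([ 0.62981645,  0.32188942, -0.48743448]), 'moment': array([ 0.03078109,  0.0202241 , -0.03365212]), 'grip_force': 0.0, 'grip_width': 0.09415535079682806}
scene [[348.87111913427486, 0.0, 249.96407527826588], [0.0, 348.87111913427486, 193.642479264381], [0.0, 0.0, 1.0]] [[0.8371, -0.3847, 0.3889, 0.9398], [0.547, 0.5944, -0.5894, -0.6457], [-0.0045, 0.7062, 0.708, 0.8832], [0.0, 0.0, 0.0, 1.0]] ['img', 'K', 'pose']
top [[419.6881928508533, 0.0, 259.67532096823044], [0.0, 419.6881928508533, 194.78533883067942], [0.0, 0.0, 1.0]] [[0.0139, 0.9803, -0.1968, 0.273], [-0.9998, 0.0161, 0.0097, 0.0427], [0.0127, 0.1966, 0.9804, 1.4517], [0.0, 0.0, 0.0, 1.0]] ['img', 'K', 'pose']
```

View pics/scene0.png

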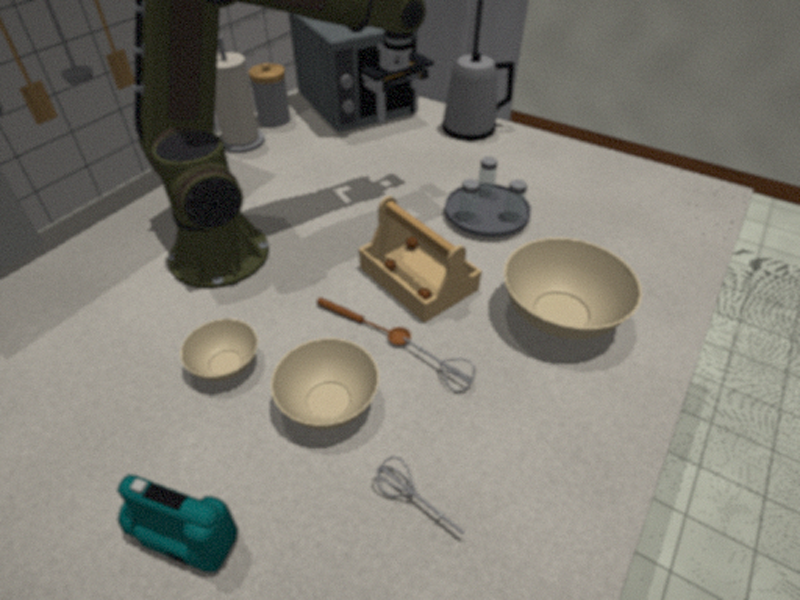

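View pics/top0.png

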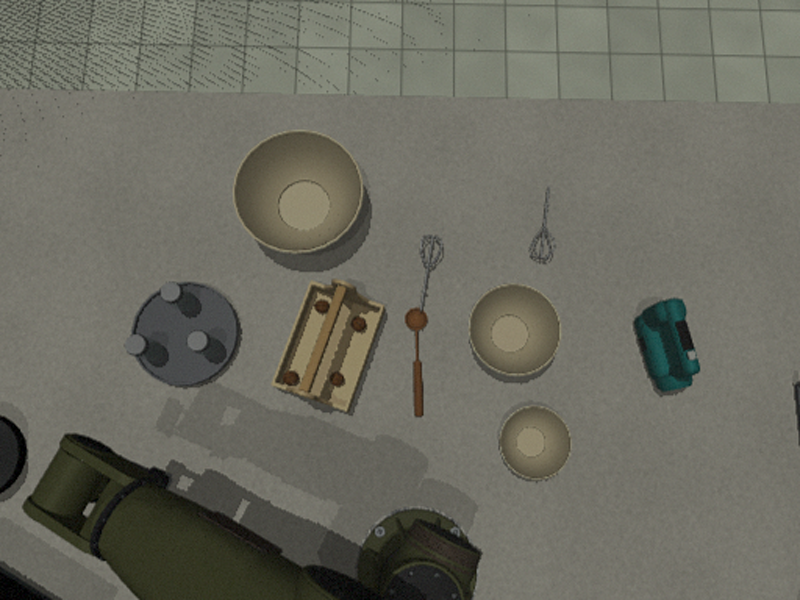

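The middle-sized bowl is at (514,330) in the top picture and (326,385) in the scene picture. The caddy's box top corners are at about (384,304), (348,411), (275,383), (315,283) in top. The spoon and a beater lie between the caddy and the bowl.

```bash
cat > h.py <<'E'
import numpy as np,cv2
from scipy.optimize import least_squares
from scipy.spatial.transform import Rotation as R
def proj(P,K,T):
    P=np.atleast_2d(P); p=(P-T[:3,3])@T[:3,:3]
    return np.c_[K[0,2]+K[0,0]*p[:,0]/-p[:,2],K[1,2]+K[1,1]*p[:,1]/p[:,2]]
def load(n):
    d=np.load(n+".npz");return d["img"],d["K"],d["pose"]
E
python3 - <<'E'
from h import *
_,Ks,Ts=load("scene");_,Kt,Tt=load("top");s=.64
# bowl: extremes of projected rim circle
a=np.linspace(0,2*np.pi,721)
def ext(v,K,T):
    p=proj(np.c_[v[0]+v[3]*np.cos(a),v[1]+v[3]*np.sin(a),0*a+v[2]],K,T)/s
    return np.r_[p.min(0),p.max(0)]
f=lambda v:np.r_[ext(v,Kt,Tt)-[469,285,561,376],(ext(v,Ks,Ts)-[272,342,378,428])[:3]]
r=least_squares(f,[.4,-.25,.07,.1]);print("bowl",r.x,r.fun)
# caddy: x,y,yaw,z of base
B=np.array([[.12,-.085,.06],[-.12,-.085,.06],[-.12,.085,.06],[.12,.085,.06]])
def cad(v): 
    return lambda Q:Q@R.from_euler("z",v[2]).as_matrix().T+[v[0],v[1],v[3]]
ot=np.array([[385,304],[348,411],[274,383],[314,283]])
os_=np.array([[479,272],[428,316-28],[360,250]])
def g(v):
    c=cad(v);e=(proj(c(B),Kt,Tt)/s-ot).ravel()
    S=proj(c(np.array([B[3],B[0],B[1],B[0]-[0,0,.06]])),Ks,Ts)/s
    return np.r_[e,(S[[0,2,3]]-[[479,272],[360,265],[428,317]]).ravel()]
r=least_squares(g,[.4,.1,-.3,0],loss="soft_l1");v=r.x;print("caddy",v,np.round(g(v),1))
c=cad(v)
L=np.array([B[0],B[1],B[2],B[3],B[0]-[0,0,.06],B[1]-[0,0,.06],[.112,0,.159],[-.112,0,.159],[.12,.025,.17],[.12,-.025,.17],[-.12,.025,.17],[-.12,-.025,.17]])
for n,K,T in(("scene",Ks,Ts),("top",Kt,Tt)):
    im=cv2.resize(load(n)[0][:,:,::-1],(1536,1152),interpolation=cv2.INTER_CUBIC)
    for q in proj(c(L),K,T)*3: cv2.circle(im,tuple(int(t) for t in q),2,(0,0,255),-1)
    q=proj(c(L[6:8]),K,T).mean(0)*3;x,y=int(q[0]),int(q[1]);x=max(x,200)
    cv2.imwrite(f"pics/{n}c.png",im[y-200:y+200,x-200:x+200])
a_=cv2.imread("pics/scenec.png");b=cv2.imread("pics/topc.png");cv2.imwrite("pics/c1.png",np.hstack([a_,b]))
E
```

```text
bowl [ 0.5010875  -0.20509773  0.06330313  0.09849924] [-0.46554877 -0.4739428  -0.88243514 -0.84134513 -1.21752503  0.22031933
 -0.38474561]
caddy [ 0.46434772  0.19086529 -0.30299139 -0.00688499] [ -0.    0.1   0.8  -0.7  -1.2   1.9  -2.7  -2.8   1.9   1.   -2.5 -13.4
  -3.8   9.2]
```

View pics/c1.png

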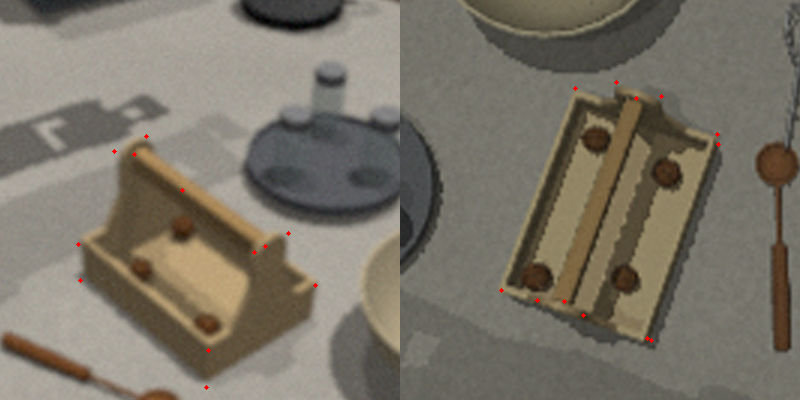

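```bash
python3 - <<'E'
from h import *
S=load("scene")[1:];T=load("top")[1:]
v0=[.46434772,.19086529,-.30299139,-.00688499]
tr=lambda v,Q:np.asarray(Q)@R.from_euler("z",v[2]).as_matrix().T+[v[0],v[1],v[3]]
e=[[.112,0,.159],[-.112,0,.159]]
off={}
for n,c in(("s",S),("t",T)):
    q=proj(tr(v0,e),*c).mean(0)*3; off[n]=np.floor(q)-200
Ps=[[-.12,-.085,.06],[.12,.085,.06],[.12,-.085,0],[-.12,-.085,0],[.12,.085,0]];os_=np.array([[82,241],[316,283],[210,378],[83,281],[312,318]])
Pt=[[.12,-.085,.06],[-.12,-.085,.06],[-.12,.085,.06],[.12,.085,.06]]+e;ot=np.array([[317,137],[252,340],[103,289],[178,93],[235,97],[165,302]])
def g(v): return np.r_[(proj(tr(v,Ps),*S)*3-off["s"]-os_).ravel(),(proj(tr(v,Pt),*T)*3-off["t"]-ot).ravel()]/3
r=least_squares(g,v0,loss="soft_l1");print(r.x,np.round(g(r.x),1).tolist())
# rail height from 2 views: rail axis line top edge at ends in scene (145,150),(262,243)
E
```

```text
[ 0.46448194  0.19075726 -0.29523123 -0.00294232] [-1.4, 0.4, -0.0, -0.3, -0.8, 2.3, -0.9, -0.7, -0.5, 0.3, -0.1, -1.2, -1.2, -0.6, -0.4, 0.5, -1.2, -1.5, 0.3, 0.2, 0.0, -0.3]
```

>>> apply_moves([
  [0, 3, -4, 3, 0, 0, 0],
  [0, 3, -4, 2, 0, 0, 0],
  [0, 3, -4, 2, 0, 0, 0.02],
  [0, 3, -4, 2, 0, 0, 0.02],
  [0, 3, -4, 2, 0, 0, 0.02],
  [0, 3, -4, 0, 0, 0, 0.02],
  [0, 3, -4, 0, 0, 0, 0],
  [0, 2, -3, 0, 0, 0, 0],
  [0, 0, 0, 0, 0, 0, 0],
  [0, 0, 0, 0, 0, 0, 0],
])

```text
time_s: 1.1
ee_pos: [0.4222, 0.2172, 0.3038]
eef_rot: [-3.141, -0.001, 2.838]
force: [0.0, -0.3, -1.1]
grip_width: 0.0938
grip_force: 0.0
```

>>> apply_moves([
  [0, 2, -1.3, 0, 0, 0, 0.008],
  [0, 2.2, -1.3, 0, 0, 0, 0],
  [0, 0, 0, 0, 0, 0, 0],
])

```text
time_s: 1.4
ee_pos: [0.4648, 0.1916, 0.3035]
eef_rot: [-3.141, -0.001, 2.848]
force: [-0.9, 0.8, 0.7]
grip_width: 0.0938
grip_force: 0.0
```

```bash
python3 - <<'E'
from h import *
from station import ctrl
o=ctrl.get_obs();c=ctrl.camera("wrist")
T=np.eye(4);T[:3,:3]=R.from_euler("xyz",o["eef_rot"]).as_matrix();T[:3,3]=o["ee_pos"];T=T@c["hand_eye"]
np.savez("wrist.npz",img=c["img"],K=c["K"],pose=T);print(o["ee_pos"],o["eef_rot"],o["qpos"],T[:3,3])
v=[.46448,.19076,-.2952]
tr=lambda Q:np.asarray(Q)@R.from_euler("z",v[2]).as_matrix().T+[v[0],v[1],0]
im=cv2.resize(c["img"][:,:,::-1],(800,600))
for q in proj(tr([[x,y,z] for x in(-.07,0,.07) for y,z in((-.01,.159),(.01,.159))]),c["K"],T)/.64: cv2.circle(im,tuple(int(t) for t in q),2,(0,0,255),-1)
cv2.imwrite("pics/w1.png",im)
E
```

```text
[0.46482002 0.1915522  0.30346426] [-3.14094057e+00 -6.71662652e-04  2.84770567e+00] [ 3.18108518e-01  1.35195297e-01  1.49193232e+00 -1.48089816e-04
  1.51538942e+00 -9.58792771e-01] [0.38401809 0.21645833 0.48359492]
```

View pics/w1.png

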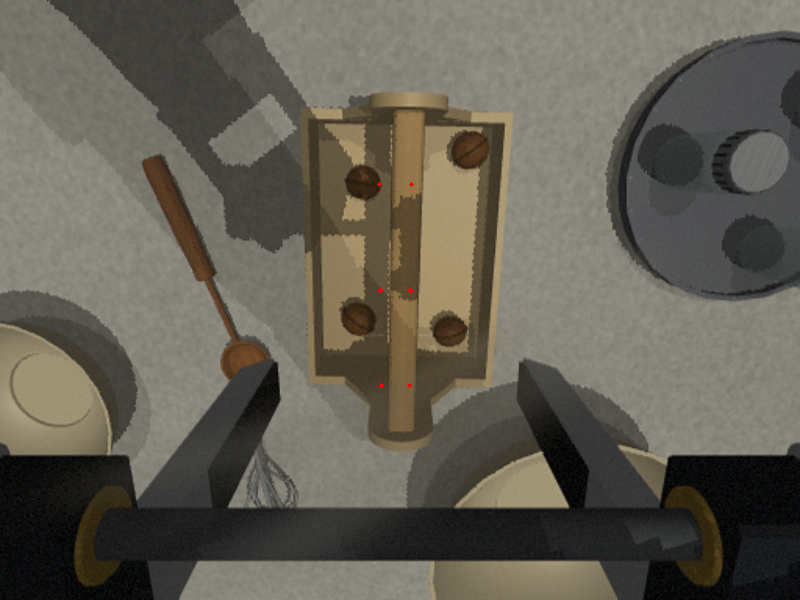

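```bash
python3 - <<'E'
from h import *
_,K,T=load("wrist")
P=[[-.12,-.085,.06],[-.12,.085,.06],[.12,-.085,.06],[.12,.085,.06],[-.12,0,.17],[.12,0,.17],[-.112,-.01,.159],[-.112,.01,.159],[.112,-.01,.159],[.112,.01,.159]]
o=np.array([[302,110],[512,113],[310,383],[490,387],[408,93],[401,449],[394,110],[424,110],[389,432],[414,432]])*.64
tr=lambda v:np.asarray(P)@R.from_euler("z",v[2]).as_matrix().T+[v[0],v[1],v[3]]
g=lambda v:(proj(tr(v),K,T)-o).ravel()
r=least_squares(g,[.4645,.191,-.3,0],loss="soft_l1");print(r.x,np.round(g(r.x),1).tolist())
tc=proj([[.4648,.1916,.29],[.4648,.1916,.1]],K,T)/.64;print(tc)
E
```

```text
[ 0.46416294  0.1974215  -0.31300803 -0.00430009] [-1.0, -0.5, -0.2, 0.3, -0.0, -0.1, 0.3, -0.8, 0.9, 0.5, 0.1, 0.3, -0.9, -0.2, 0.6, 0.2, -0.7, -0.2, 0.5, 0.0]
[[396.49136278 369.19056131]
 [396.8287257  272.05318006]]
```

>>> apply_moves([
  [0, 0, 0.4, -1, 0, 0, -0.015],
  [0, 0, 0, -3, 0, 0, 0],
  [0, 0, 0, -3, 0, 0, 0],
  [0, 0, 0, -3, 0, 0, 0],
  [0, 0, 0, -2.5, 0, 0, 0],
  [0, 0, 0, -2, 0, 0, 0],
  [0, 0, 0, -0.7, 0, 0, 0],
  [0, 0, 0, 0, 0, 0, 0],
  [0, 0, 0, 0, 0, 0, 0],
], grip_force=10)

```text
time_s: 2.35
ee_pos: [0.4641, 0.1961, 0.1529]
eef_rot: [3.141, 0.001, 2.833]
force: [0.7, 0.0, 0.4]
grip_width: 0.0938
grip_force: 0.0
```

>>> apply_moves([
  [100, 0, 0, 0, 0, 0, 0],
  [160, 0, 0, 0, 0, 0, 0],
  [180, 0, 0, 0, 0, 0, 0],
  [200, 0, 0, 0, 0, 0, 0],
  [230, 0, 0, 0, 0, 0, 0],
  [255, 0, 0, 0, 0, 0, 0],
  [255, 0, 0, 0, 0, 0, 0],
  [255, 0, 0, 0, 0, 0, 0],
  [255, 0, 0, 0, 0, 0, 0],
  [255, 0, 0, 0, 0, 0, 0],
], grip_force=10)

```text
time_s: 3.35
ee_pos: [0.464, 0.1956, 0.152]
eef_rot: [3.141, -0.0, 2.833]
force: [-0.6, -0.6, -6.1]
grip_width: 0.0198
grip_force: 10.0
```

>>> apply_moves([
  [255, 0, 0, 0, 0, 0, 0],
  [255, 0, 0, 0, 0, 0, 0],
  [255, 0, 0, 0.1, 0, 0, 0],
  [255, 0, 0, 0.3, 0, 0, 0],
  [255, 0, 0, 0.5, 0, 0, 0],
  [255, 0, 0, 0.8, 0, 0, 0],
  [255, 0, 0, 0.8, 0, 0, 0],
  [255, 0, 0, 0.5, 0, 0, 0],
  [255, 0, 0, 0.2, 0, 0, 0],
  [255, 0, 0, 0, 0, 0, 0],
], grip_force=58)

```text
time_s: 4.35
ee_pos: [0.4641, 0.1956, 0.1843]
eef_rot: [3.141, 0.0, 2.833]
force: [0.0, 0.6, -7.2]
grip_width: 0.0192
grip_force: 58.0
```

```bash
python3 - <<'E'
from h import *
b=np.array([.501,-.205,.07])
for dy in(-.7,-.8,-.9):
  yaw=-.313+dy; d=yaw-np.radians(135); ax=np.array([-np.sin(d),np.cos(d),0])
  for t in(30,36):
    M=R.from_rotvec(ax*np.radians(t))*R.from_euler("z",yaw)
    h=b+[0,0,.02+.005]-M.apply([-.12,-.085,-.145])  # outer corner 20mm above z=.075
    inn=h+M.apply([-.112,-.079,-.139]); h[:2]+=b[:2]-inn[:2]
    print(dy,t,"d",np.degrees(d)%360,"axis",ax.round(3),"handle",h.round(3),"tcp",(h+M.apply([0,0,.006])).round(3))
E
```

```text
-0.7 30 d 166.95937535324762 axis [-0.226 -0.974  0.   ] handle [ 0.542 -0.238  0.293] tcp [ 0.539 -0.238  0.298]
-0.7 36 d 166.95937535324762 axis [-0.226 -0.974  0.   ] handle [ 0.523 -0.234  0.298] tcp [ 0.519 -0.233  0.302]
-0.8 30 d 161.22979740193938 axis [-0.322 -0.947  0.   ] handle [ 0.538 -0.242  0.293] tcp [ 0.536 -0.241  0.298]
-0.8 36 d 161.22979740193938 axis [-0.322 -0.947  0.   ] handle [ 0.52  -0.236  0.298] tcp [ 0.516 -0.235  0.302]
-0.9 30 d 155.50021945063114 axis [-0.415 -0.91   0.   ] handle [ 0.535 -0.246  0.293] tcp [ 0.532 -0.245  0.298]
-0.9 36 d 155.50021945063114 axis [-0.415 -0.91   0.   ] handle [ 0.516 -0.238  0.298] tcp [ 0.513 -0.236  0.302]
```

>>> apply_moves([
  [255, 0, 0, 0.5, 0, 0, 0],
  [255, 0, 0, 1.2, 0, 0, 0],
  [255, 0, 0, 1.7, 0, 0, 0],
  [255, 0, 0, 2, 0, 0, 0],
  [255, 0, 0, 2, 0, 0, 0],
  [255, 0, 0, 2, 0, 0, 0],
  [255, 0, 0, 1.8, 0, 0, 0],
  [255, 0, 0, 1.2, 0, 0, 0],
  [255, 0, 0, 0.6, 0, 0, 0],
  [255, 0, 0, 0, 0, 0, 0],
])

```text
time_s: 5.35
ee_pos: [0.4642, 0.1956, 0.3146]
eef_rot: [3.141, 0.001, 2.833]
force: [-0.3, -0.4, -5.7]
grip_width: 0.019
grip_force: 58.0
```

>>> apply_moves([
  [255, 0, -0.2, 0, 0, 0, 0],
  [255, 0.1, -0.5, 0.2, 0, 0, -0.01],
  [255, 0.2, -0.9, 0.4, 0, 0, -0.02],
  [255, 0.3, -1.3, 0.4, 0, 0, -0.02],
  [255, 0.3, -1.7, 0.4, 0, 0, -0.03],
  [255, 0.3, -2, 0.4, 0, 0, -0.03],
  [255, 0.3, -2, 0.3, 0, 0, -0.035],
  [255, 0.3, -2, 0.2, 0, 0, -0.035],
  [255, 0.3, -2, 0.1, 0, 0, -0.035],
  [255, 0.3, -2, 0.1, 0, 0, -0.035],
])

```text
time_s: 6.35
ee_pos: [0.4881, 0.0477, 0.3395]
eef_rot: [3.142, 0.0, 2.58]
force: [0.4, 0.1, -5.7]
grip_width: 0.019
grip_force: 58.0
```

>>> apply_moves([
  [255, 0.3, -2, 0, 0, 0, -0.035],
  [255, 0.3, -2, 0, 0, 0, -0.035],
  [255, 0.3, -2, 0, 0, 0, -0.035],
  [255, 0.3, -2, 0, 0, 0, -0.035],
  [255, 0.3, -2, 0, 0, 0, -0.035],
  [255, 0.3, -2, 0, 0, 0, -0.035],
  [255, 0.3, -2, 0, 0, 0, -0.035],
  [255, 0.3, -2, 0, 0, 0, -0.035],
  [255, 0.3, -2, 0, 0, 0, -0.035],
  [255, 0.3, -2, 0, 0, 0, -0.035],
])

```text
time_s: 7.35
ee_pos: [0.5177, -0.1524, 0.3393]
eef_rot: [-3.142, 0.0, 2.23]
force: [0.7, -0.9, -5.0]
grip_width: 0.019
grip_force: 58.0
```

>>> apply_moves([
  [255, 0.3, -2, 0, 0, 0, -0.03],
  [255, 0.3, -1.8, 0, 0, 0, -0.03],
  [255, 0.3, -1.5, 0, 0, 0, -0.03],
  [255, 0.3, -1.3, 0, 0, 0, -0.03],
  [255, 0.2, -1, 0, 0, 0, -0.03],
  [255, 0.1, -0.7, 0, 0, 0, -0.02],
  [255, 0.1, -0.4, 0, 0, 0, -0.02],
  [255, 0, -0.2, 0, 0, 0, -0.01],
  [255, 0, 0, 0, 0, 0, 0],
  [255, 0, 0, 0, 0, 0, 0],
])

```text
time_s: 8.35
ee_pos: [0.5341, -0.2391, 0.3392]
eef_rot: [3.141, 0.0, 2.033]
force: [-0.1, 0.4, -6.4]
grip_width: 0.0191
grip_force: 58.0
```

```bash
python3 - <<'E'
from h import *
from station import ctrl
o=ctrl.get_obs();print(o["qpos"].round(3),o["ee_pos"],o["eef_rot"],o["moment"])
ims=[ctrl.camera(n)["img"][:,:,::-1] for n in("scene","top")]
cv2.imwrite("pics/t1.png",np.hstack([cv2.resize(ims[0][100:330,50:330],(400,329)),cv2.resize(ims[1][100:330,190:470],(400,329))]))
E
```

```text
[-0.484  0.323  1.183  0.     1.635 -0.946] [ 0.53409069 -0.23913317  0.33917493] [3.14144864e+00 5.31445445e-05 2.03340501e+00] [-0.06532121  0.0561346   0.05219982]
```

View pics/t1.png

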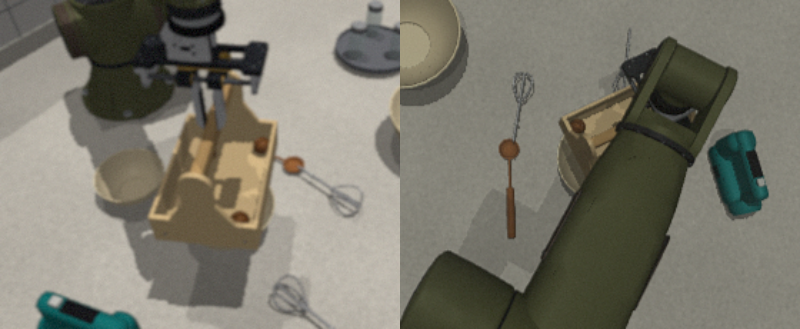

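>>> apply_moves([
  [255, 0, 0, 0, -0.0016, -0.0047, 0],
  [255, 0, 0, 0, -0.0032, -0.0095, 0],
  [255, 0, 0, 0, -0.0048, -0.0142, 0],
  [255, 0, 0, 0, -0.0048, -0.0142, 0],
  [255, 0, 0, 0, -0.0048, -0.0142, 0],
  [255, 0, 0, 0, -0.0048, -0.0142, 0],
  [255, 0, 0, 0, -0.0048, -0.0142, 0],
  [255, 0, 0, 0, -0.0048, -0.0142, 0],
  [255, 0, 0, 0, -0.0048, -0.0142, 0],
  [255, 0, 0, 0, -0.0048, -0.0142, 0],
])

```text
time_s: 9.45
ee_pos: [0.534, -0.2394, 0.339]
eef_rot: [3.045, 0.096, 2.028]
force: [0.3, -0.2, -5.7]
grip_width: 0.0192
grip_force: 58.0
```

>>> apply_moves([
  [255, 0, 0, 0, -0.0048, -0.0142, 0],
  [255, 0, 0, 0, -0.0048, -0.0142, 0],
  [255, 0, 0, 0, -0.0048, -0.0142, 0],
  [255, 0, 0, 0, -0.0048, -0.0142, 0],
  [255, 0, 0, 0, -0.0048, -0.0142, 0],
  [255, 0, 0, 0, -0.0048, -0.0142, 0],
  [255, 0, 0, 0, -0.0048, -0.0142, 0],
  [255, 0, 0, 0, -0.0048, -0.0142, 0],
  [255, 0, 0, 0, -0.0048, -0.0142, 0],
  [255, 0, 0, 0, -0.0048, -0.0142, 0],
])

```text
time_s: 10.45
ee_pos: [0.534, -0.2395, 0.339]
eef_rot: [2.937, 0.201, 2.012]
force: [-0.7, -0.8, -6.8]
grip_width: 0.019
grip_force: 58.0
```

>>> apply_moves([
  [255, 0, 0, 0, -0.0048, -0.0142, 0],
  [255, 0, 0, 0, -0.0048, -0.0142, 0],
  [255, 0, 0, 0, -0.0048, -0.0142, 0],
  [255, 0, 0, 0, -0.0048, -0.0142, 0],
  [255, 0, 0, 0, -0.0048, -0.0142, 0],
  [255, 0, 0, 0, -0.0048, -0.0142, 0],
  [255, 0, 0, 0, -0.0048, -0.0142, 0],
  [255, 0, 0, 0, -0.0048, -0.0142, 0],
  [255, 0, 0, 0, -0.0048, -0.0142, 0],
  [255, 0, 0, 0, -0.0048, -0.0142, 0],
])

```text
time_s: 11.45
ee_pos: [0.534, -0.2395, 0.339]
eef_rot: [2.824, 0.304, 1.984]
force: [-0.1, -0.3, -5.7]
grip_width: 0.0193
grip_force: 58.0
```

>>> apply_moves([
  [255, -0.2, 0, 0, -0.0048, -0.0142, 0],
  [255, -0.2, 0, 0, -0.0048, -0.0142, 0],
  [255, -0.2, 0, 0, -0.0048, -0.0142, 0],
  [255, -0.2, 0, 0, -0.0048, -0.0142, 0],
  [255, -0.2, 0, 0, -0.0048, -0.0142, 0],
  [255, -0.2, 0, 0, -0.0048, -0.0142, 0],
  [255, -0.2, 0, 0, -0.0048, -0.0142, 0],
  [255, -0.2, 0, 0, -0.0048, -0.0142, 0],
  [255, -0.2, 0, 0, -0.0048, -0.0142, 0],
  [255, 0, 0, 0, -0.0048, -0.0142, 0],
])

```text
time_s: 12.45
ee_pos: [0.5158, -0.2395, 0.3391]
eef_rot: [2.704, 0.403, 1.942]
force: [0.8, -0.3, -6.3]
grip_width: 0.0187
grip_force: 58.0
```

>>> apply_moves([
  [255, 0, 0, 0, -0.0048, -0.0142, 0],
  [255, 0, 0, 0, -0.0048, -0.0142, 0],
  [255, 0, 0, 0, -0.0048, -0.0142, 0],
  [255, 0, 0, 0, -0.0032, -0.0095, 0],
  [255, 0, 0, 0, 0, 0, 0],
  [255, 0, 0, 0, 0, 0, 0],
  [255, 0, 0, 0, 0, 0, 0],
])

```text
time_s: 13.15
ee_pos: [0.5161, -0.2395, 0.3391]
eef_rot: [2.659, 0.437, 1.924]
force: [-0.1, -0.7, -5.9]
grip_width: 0.0192
grip_force: 58.0
```

```bash
cat > look.py <<'E'
from h import *
from station import ctrl
import sys
o=ctrl.get_obs();print(o["time_s"],o["qpos"].round(3),o["ee_pos"],o["eef_rot"],o["moment"])
c={n:ctrl.camera(n) for n in("scene","wrist","top")}
M=R.from_euler("xyz",o["eef_rot"])*R.from_euler("xyz",[np.pi,0,np.pi]).inv()
h=o["ee_pos"]-M.apply([0,0,.006])
T=np.eye(4);T[:3,:3]=R.from_euler("xyz",o["eef_rot"]).as_matrix();T[:3,3]=o["ee_pos"];c["wrist"]["pose"]=T@c["wrist"]["hand_eye"]
B=h+M.apply([[x,y,z] for z in(-.145,-.085) for x in(-.12,.12) for y in(-.085,.085)])
i=h+M.apply([-.112,-.079,-.139]);print("tilt",np.degrees(np.arccos(M.as_matrix()[2,2])),"inner",i,"outer low",B[0],"slopes",np.degrees(np.arcsin(M.as_matrix()[2,:2])))
out=[]
for n in("scene","wrist"):
    im=cv2.resize(c[n]["img"][:,:,::-1],None,fx=3,fy=3,interpolation=cv2.INTER_CUBIC)
    for q in proj(B,c[n]["K"],c[n]["pose"])*3: cv2.circle(im,tuple(int(t) for t in q),3,(0,0,255),-1)
    if n=="scene": x,y=(proj(i,c[n]["K"],c[n]["pose"])[0]*3).astype(int);im=im[y-260:y+260,x-200:x+200]
    else: im=cv2.resize(im,(400,300))
    out.append(cv2.copyMakeBorder(im,0,520-im.shape[0],0,0,cv2.BORDER_CONSTANT))
cv2.imwrite(f"pics/{sys.argv[1]}.png",np.hstack(out))
np.savez(sys.argv[1]+".npz",img=c["wrist"]["img"],K=c["wrist"]["K"],pose=c["wrist"]["pose"])
E
python3 look.py t2
```

```text
13.15 [-0.567 -0.082  1.755  0.191  0.852 -1.11 ] [ 0.51611737 -0.23948908  0.33909417] [2.65850096 0.43684427 1.9235655 ] [0.32053853 1.26794895 0.00481553]
tilt 36.64000933228498 inner [ 0.50274553 -0.21070679  0.14210997] outer low [ 0.49905449 -0.20799339  0.13138553] slopes [25.02933312 24.89122441]
```

View pics/t2.png

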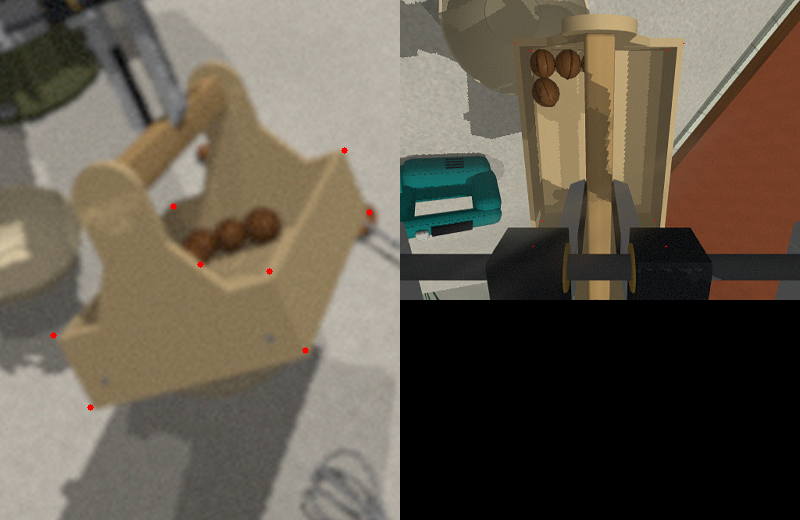

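```bash
cat > nuts.py <<'E'
from h import *
def loc(px,K,T,ee,rot):
    M=R.from_euler("xyz",rot)*R.from_euler("xyz",[np.pi,0,np.pi]).inv();h=np.array(ee)-M.apply([0,0,.006])
    px=np.atleast_2d(px);d=np.c_[(px[:,0]-K[0,2])/K[0,0],-(px[:,1]-K[1,2])/K[1,1],-np.ones(len(px))]@T[:3,:3].T
    Mi=M.inv();o=Mi.apply(T[:3,3]-h);d=Mi.apply(d);s=(-.124-o[2])/d[:,2]
    return ((o+s[:,None]*d-[-.112,-.079,-.124])*1000).round()
E
python3 - <<'E'
from nuts import *
ee=[0.51611737,-0.23948908,0.33909417];rot=[2.65850096,0.43684427,1.9235655]
_,K,T=load("t2");f=512/400
print(loc((np.array([[542,62],[567,64],[545,92]])-[400,0])*f,K,T,ee,rot))
_,K,T=load("scene");i=np.array([0.50274553,-0.21070679,0.14210997]);q=(proj(i,K,T)[0]*3).astype(int)
print(loc((np.array([[200,243],[232,235],[263,225],[203,152]])-[200,260]+q)/3,K,T,ee,rot))
E
```

```text
[[ 7. 11.  0.]
 [ 9. 41.  0.]
 [41. 13.  0.]]
[[  -3.    5.    0.]
 [   3.   40.    0.]
 [   2.   71.    0.]
 [-383. -134.    0.]]
```

```bash
python3 - <<'E'
from h import *
M=(R.from_euler("xyz",[2.65850096,0.43684427,1.9235655])*R.from_euler("xyz",[np.pi,0,np.pi]).inv()).as_matrix()
print(M.round(3), (M[:,1]*.07).round(4))
E
```

```text
[[ 0.313  0.763 -0.565]
 [-0.85   0.49   0.191]
 [ 0.423  0.421  0.802]] [0.0534 0.0343 0.0295]
```

>>> apply_moves([
  [255, 0, 0, 0, 0.0286, 0.0184, 0.0158],
  [255, 0, 0, 0, 0.0572, 0.0368, 0.0316],
  [255, 0, 0, 0, 0.0572, 0.0368, 0.0316],
  [255, 0, 0, 0, 0.0572, 0.0368, 0.0316],
  [255, 0, 0, 0, 0.0572, 0.0368, 0.0316],
  [255, 0, 0, 0, 0.0572, 0.0368, 0.0316],
  [255, 0, 0, 0, 0.0572, 0.0368, 0.0316],
  [255, 0, 0, 0, 0.0286, 0.0184, 0.0158],
  [255, 0, 0, 0, 0, 0, 0],
])

```text
time_s: 14.2
ee_pos: [0.5164, -0.2404, 0.3385]
eef_rot: [2.707, -0.036, 2.158]
force: [-0.2, 0.5, -6.4]
grip_width: 0.0193
grip_force: 58.0
```

>>> apply_moves([
  [255, 0, 0, 0, -0.0286, -0.0184, -0.0158],
  [255, 0, 0, 0, -0.0572, -0.0368, -0.0316],
  [255, 0, 0, 0, -0.0572, -0.0368, -0.0316],
  [255, 0, 0, 0, -0.0572, -0.0368, -0.0316],
  [255, 0, 0, 0, -0.0572, -0.0368, -0.0316],
  [255, 0, 0, 0, -0.0572, -0.0368, -0.0316],
  [255, 0, 0, 0, -0.0572, -0.0368, -0.0316],
  [255, 0, 0, 0, -0.0286, -0.0184, -0.0158],
  [255, 0, 0, 0, 0, 0, 0],
  [255, 0, 0, 0, 0, 0, 0],
])

```text
time_s: 15.2
ee_pos: [0.516, -0.2391, 0.3393]
eef_rot: [2.658, 0.436, 1.924]
force: [-1.0, 0.1, -5.9]
grip_width: 0.0189
grip_force: 58.0
```

```bash
python3 look.py t3
```

```text
15.2 [-0.567 -0.082  1.755  0.192  0.852 -1.111] [ 0.51599086 -0.2390824   0.33933109] [2.65815388 0.43649428 1.92428205] [0.38861555 1.35915456 0.06576268]
tilt 36.64145662604363 inner [ 0.50262842 -0.21022553  0.14235717] outer low [ 0.49893691 -0.20751063  0.13163327] slopes [25.00927991 24.91316136]
```

View pics/t3.png

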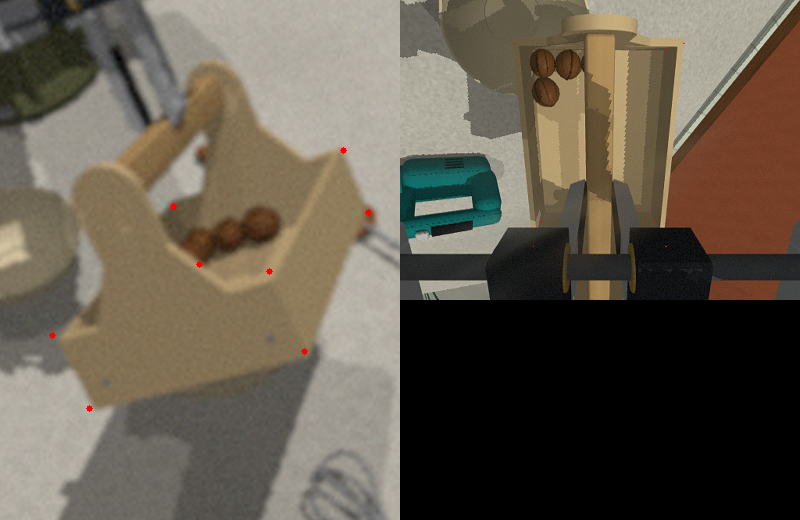

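Four walnuts sit together in the −x, −y corner: wrist picture (542,62), (567,64), (545,92), and the fourth shows in the scene row. Nothing was spilled. Now I lower the caddy.

>>> apply_moves([
  [255, 0, 0, -0.2, 0, 0, 0],
  [255, -0.1, 0.1, -0.4, 0, 0, 0],
  [255, -0.1, 0.1, -0.6, 0, 0, 0],
  [255, 0, 0.1, -0.6, 0, 0, 0],
  [255, 0, 0, -0.6, 0, 0, 0],
  [255, 0, 0, -0.5, 0, 0, 0],
  [255, 0, 0, -0.4, 0, 0, 0],
  [255, 0, 0, -0.2, 0, 0, 0],
  [255, 0, 0, 0, 0, 0, 0],
  [255, 0, 0, 0, 0, 0, 0],
])

```text
time_s: 16.35
ee_pos: [0.5141, -0.2365, 0.3043]
eef_rot: [2.658, 0.437, 1.923]
force: [0.2, 0.4, -6.3]
grip_width: 0.0188
grip_force: 58.0
```

```bash
python3 look.py t4; python3 - <<'E'
from h import *
from station import ctrl
a=cv2.imread("pics/t4.png")[:,:400];b=ctrl.camera("top")["img"][:,:,::-1]
b=cv2.resize(b[130:330,250:450],(400,400),interpolation=cv2.INTER_CUBIC)
cv2.imwrite("pics/t4b.png",np.hstack([a,cv2.copyMakeBorder(b,0,120,0,0,cv2.BORDER_CONSTANT)]))
E
```

```text
16.35 [-0.564 -0.069  1.824  0.203  0.771 -1.127] [ 0.51414122 -0.23652921  0.30428527] [2.6581539  0.43717625 1.92338276] [ 0.29585355  1.21933483 -0.04218312]
tilt 36.66597389702618 inner [ 0.50085113 -0.20778642  0.10728978] outer low [ 0.49716459 -0.20507505  0.09656327] slopes [25.04835419 24.9046878 ]
```

View pics/t4b.png

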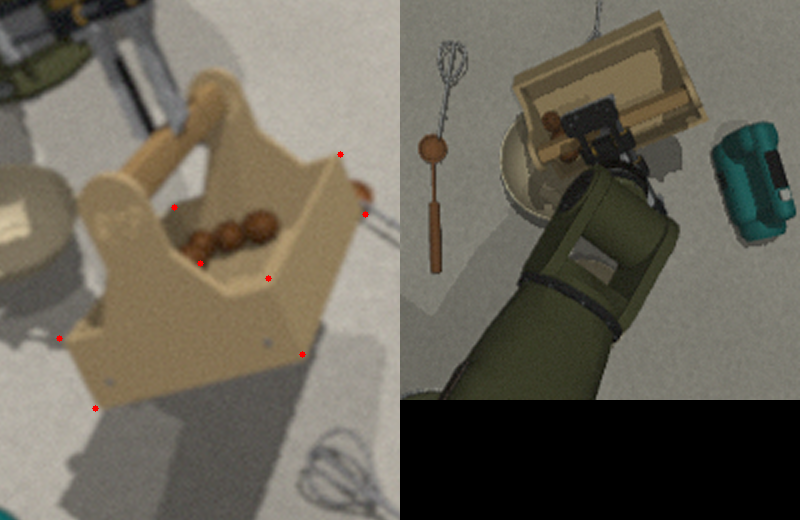

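View pics/t4.png

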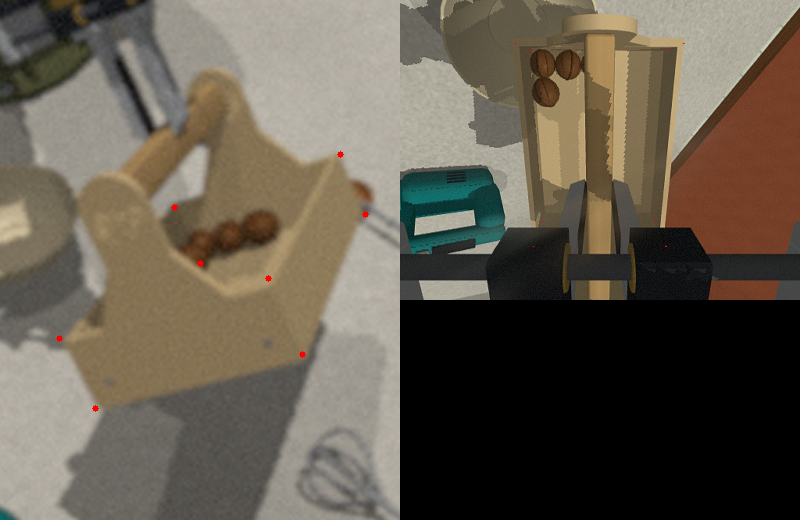

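>>> apply_moves([
  [255, 0, 0, -0.2, 0, 0, 0],
  [255, 0, 0, -0.2, 0, 0, 0],
  [255, 0, 0, -0.2, 0, 0, 0],
  [255, 0, 0, 0, 0, 0, 0],
  [255, 0, 0, 0, 0, 0, 0],
  [255, 0, 0, 0, 0, 0, 0],
  [255, 0, 0, 0, 0, 0, 0],
])

```text
time_s: 17.25
ee_pos: [0.5141, -0.2365, 0.2981]
eef_rot: [2.658, 0.437, 1.923]
force: [0.6, 0.2, -5.8]
grip_width: 0.0187
grip_force: 58.0
```

```bash
python3 -c "
from station import ctrl
print(ctrl.hand_in())"
```

```text
the job is handed in; nothing more can be done
None
```

Handed in at about 17 s, still holding the caddy tipped about 37° and steady, its low corner within about 1 cm of the bowl's middle and about 15 mm above the rim by calculation, with no spill or contact seen; all four walnuts touch in that corner, but three line up along the end wall, so the last is about 8 cm from the corner, near mid-wall, and one try to bunch them tighter changed nothing.

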